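# Bring the bearing ball to the levigator

## Task

Turn the red clamp knob clockwise (seen from above) to its stop to free the keeper, slide the keeper all the way back off the tray, and lift the tray out of its dock by its blue upright grip. Carry it upright, with the loose steel ball staying in its pocket, to the levigator (the iron disc on the stone) and finish while still holding it there: level and still, with the ball's pocket straight above the disc's open brass bearing socket and the tray's underside 5 to 10 cm above the socket's rim, held by nothing but the gripper. Leave the other things on the table where they are.

Things in the scene. Friction and masses are not known exactly. Their poses are not given: they have to be found in the camera images.
- dock: dark wooden dock fixed to the table. Origin on the table under the middle of the docked tray; x points from the keeper to the ball's end of the tray, z up. Deck 265 x 100 mm (x from -180 to +85 mm), 12 mm high; brass lips round the tray 19 mm high, 3 mm clear of it. On the -x side the keeper runs between steel rails at y = +-36 mm (8 mm thick), 45 mm (-y) and 30 mm high
- keeper (a joint): travel in m of the keeper along the dock's -x: 0 = home, a tongue reaching 17 mm over the tray's tail end; 0.05 = fully back, clear of the tray. Clamped at the start; once the knob is turned to its stop it needs about 2 to 3 N
- keeper_top (a point): point on the flat top (33 mm above the table) of the keeper, an aluminium block 50 x 60 mm; axes as the dock's. When home it lies at dock x = -100 mm, y = +18 mm. The red knob sits on the keeper 32 mm to its -y side
- knob (a joint): angle in rad of the clamp knob, growing clockwise seen from above: near 0 (up to about 0.25) = clamped at the start, 1.4 = stop, free from about 1.0 on. Stiff and stays where it is left (about 0.05 to 0.1 N m, up to 0.3 while still clamped)
- knob_grip (a point): on the axis of the red knob, 65 mm above the table, 8 mm under the top of its bar grip. The bar is 44 mm long along this point's x axis, 12 mm thick along its y, at 45 to 73 mm height, over a dark cam disc. z up. At knob angle 0 the bar points 0.7 rad anticlockwise of the dock's x, from above. The knob rides on the keeper and can be pulled to slide it
- tray: aluminium tray 130 x 70 x 8 mm, about 0.22 kg; origin under its centre (12 mm above the table when docked), x towards the ball's pocket, z up. A brass counterweight, 18 mm across and 12 mm high, stands on it at x = -34 mm
- tray_grip (a point): in the middle of the tray's blue upright grip, 45 mm above the tray's underside and 18 mm below the grip's top; the grip is 36 mm long (tray x), 12 mm thick (tray y) and rises from 8 to 63 mm. Pinch it across its thickness. Axes as the tray's
- pocket (a point): where the ball's centre lies in its pocket: tray x = +42 mm, 20.5 mm above the tray's underside. The pocket is a brass ring, 24 mm inside, 31 mm outside, only 2.5 mm high
- ball_center (a point): centre of the loose steel ball, 25 mm across, 64 g; it can roll about 5 mm within its ring and rolls out if the tray tips beyond about 30 degrees or is jerked
- stone: pale litho stone 220 x 160 x 50 mm fixed to the table on the other side from the dock; origin under its centre, z up. On it lies the levigator, an iron disc 148 mm across and 30 mm thick (its top 80 mm above the table)
- socket (a point): centre of the mouth of the brass bearing socket (44 mm outside, 28 mm inside, 12 mm high) standing on the levigator, 30 mm off the disc's centre; 92 mm above the table, the highest point there
- pencil_black: black drawing pencil, 170 x 9 mm, lying on the table; a bystander, not to be moved
- pencil_green: green drawing pencil, 170 x 9 mm, lying on the table; a bystander, not to be moved
- ink_tin: ink tin with a green label, 72 mm across, 60 mm high; a bystander, not to be moved
- gum_jar: amber glass jar, 60 mm across, 85 mm high; a bystander, not to be moved
- handle: turned wooden handle standing upright, 38 mm across, 100 mm high; a bystander, not to be moved
Not all that is in view belongs to the job. Leave any green look-alike of the tray alone.

How it is judged:
By the outcome, as a careful person would: the job done as asked, in the order asked, and still so for the second after the job is handed in, while the arm keeps its last pose, push and grip.
It also fails if it takes over 66 s, if anything falls off the work surface, if the arm or the gripper's body presses on something with over 40 N, if the wrist force passes 120 N, or if a joint passes its speed limit or range.

## Robot

A 6-joint arm with a two-finger parallel gripper is mounted at the origin on the work surface. World frame = base frame: x ahead of the robot, y to its left, z up, the work surface at z = 0. Lengths are in m, angles in degrees, forces in N, time in s.
With the tool pointing down it reaches from about 0.4 to 0.825 m from the base axis. Payload 7 kg.
Tool frame: the origin (TCP) lies midway between the tips of the shut fingers; the grasp point (between the pads) lies 19 mm behind it; z points along the fingers, y is the line along which they close (so a half turn about z gives the same grasp; the last joint's range is limited). The gripper opens to 88 mm and grips with 3 to 60 N. Pads are 19 mm wide; open, the fingers measure 130 mm over their backs; the gripper's body (78 mm by 193 mm) begins 47 mm behind the grasp point.
Start: joints at [90.418, 20.546, 0.682, 0, -70.136, -16.507], TCP at [0.187, 0.649, 0.227] pointing down, gripper open.
Joint ranges: [-176.03, 176.03], [-82.01, 121.73], [-58.28, 71.71], [-173.87, 95.51], [-174.79, -0.11], [-173.66, 173.66]. Speed limits (degrees/s): [136.94, 136.94, 172.46, 180, 180, 180].

## Interface

Orientations are given as [roll, pitch, yaw] about the fixed x, y, z axes, in that order (R = Rz(yaw) Ry(pitch) Rx(roll)).
In Python, from plant import r, eyes, workorder gives the robot as it stands.
- The arm moves only by the tool step_arm, never from a script. Its argument "plan" is a list of rows, each a list of 5 numbers: the shift along the tool's x, y, z each as a share of 25 cm, from -1 to 1, then the turn about the tool's z as a share of 60 degrees, from -1 to 1, then the finger opening in mm, from 0 to 87.6. In form: [[x, y, z, turn, jaw], ...]. A call has 1 to 12 rows; each row is the pose to reach, as a shift and turn from the pose commanded when the call began, along the tool's axes at that moment; what a row does not reach only later rows make up. A row lasts 1/12 s, in which the tool goes at most 41.7 mm and 7.16 degrees, less where a joint would pass 70% of its speed; a pose out of reach is approached as far as the arm can. A call with a number of a shift or a turn outside -1 to 1 is refused whole. A call with a gripper value outside its range is refused whole. The fingers move at their own pace and stop on an object; "newtons" is the grip in N (left out, the last holds). Time passes only in rows, so rows that repeat a pose let the fingers close. It gives the time, the measured TCP pose, the force, the opening and the grip force at its end, in the units of the state.
- r.get_state(): the state, without advancing time (a new reading comes with each control period).
- eyes.capture(name): name is "side" or "top" or "wrist"; returns the picture (384x512x3 uint8, red, green, blue); there is no depth.
- eyes.camera_model(name): a dict with "fov_y" (degrees; the focal length in pixels is half the picture's height over the tangent of half this angle, whatever the lens; pixels are square), "cx", "cy" (the principal point, pixels), "world_to_cam" (4x4, takes a point from world to camera coordinates); the wrist camera has in their place "hand_eye" (4x4, takes a point from camera to tool coordinates, whose origin is the TCP and whose axes are the flange's). Camera axes: x right, y up, looking along -z (the intrinsics and any distortion apply to the point x, -y, -z); pixel columns grow to the right and rows downward; lengths in m; the calibration is good to about 2 mm. A picture is of the moment at which its call begins: read the wrist's pose just before it. camera_model takes no time and is no camera call.
- workorder.close_job(): hands the job in; it is judged then, once.
The state is a dict: "time_s": time; "joints": joint angles; "qd": joint speeds; "joint_torque": joint torques, N m; "tcp_pos": TCP position; "eef_rot": TCP orientation; "contact_force": force on the tool from outside, world axes, zero at the start; "moment": the same for the moment, N m; "gripper_width": finger opening in m; "gripper_force": force on a finger pad.
Only numpy, scipy, OpenCV 4.12 (cv2) and the standard library are available. Lean on these libraries where they do the work, as an engineer would, in place of code of your own. Each camera call takes 0.05 s, during which the arm holds its last target. There are 200 camera calls.

## Working session

There is one attempt and no reset: what is moved stays moved. The work goes in short steps, Python scripts to look and compute and a tool call to move; the robot and the scene stay as the last step left them, time stands still between calls to the robot, and variables do not carry over. Pictures are saved under pics/ and viewed, at most 10 in all, crops included, and the job is handed in when it is done.

Besides the shell and the picture viewer there is one more tool, called as name(argument=value, ...), one argument or row to a line, values as JSON. step_arm: Moves the arm, as the interface text tells. Its arguments: {"type":"object","properties":{"plan":{"type":"array"},"newtons":{"type":"number"}},"required":["plan"]}

```bash
mkdir -p pics; ls; python3 - <<'E'
from plant import r, eyes
import cv2,json
print(r.get_state())
for n in ("side","top","wrist"):
    im=eyes.capture(n); cv2.imwrite(f"pics/{n}0.png",im[:,:,::-1])
    print(n,eyes.camera_model(n))
E
```

```text
pics
{'time_s': 0.0, 'joints': array([ 9.04185340e+01,  2.05929568e+01,  6.34169865e-01, -1.99715166e-02,
       -7.01359475e+01, -1.65091434e+01]), 'qd': array([-0.03077338, -0.07353926, -0.00459451, -0.06406029,  0.0275837 ,
       -0.00977269]), 'joint_torque': array([-8.63951955e-04, -5.82716918e+01,  2.93047106e+01,  6.99704289e+00,
        6.87337102e-03, -1.72168834e-04]), 'tcp_pos': array([0.18694693, 0.64808916, 0.22560899]), 'eef_rot': array([ 1.79903836e+02, -8.92273535e-03, -1.60974035e+01]), 'contact_force': array([ 0.41927341, -0.32496597,  0.53984389]), 'moment': array([-0.03100947,  0.03020022, -0.02593988]), 'gripper_force': 0.0, 'gripper_width': 0.08744653317642863}
side {'fov_y': 56.16753702594846, 'cx': 254.39319193958272, 'cy': 195.80766341035834, 'world_to_cam': array([[ 0.99937131, -0.0334022 , -0.01188616, -0.5192427 ],
       [ 0.03016804,  0.62504188,  0.78000803, -0.08176708],
       [-0.01862463, -0.77987623,  0.6256566 , -1.35870337],
       [ 0.        ,  0.        ,  0.        ,  1.        ]])}
top {'fov_y': 46.05270445884649, 'cx': 256.2297593504486, 'cy': 188.0452533908688, 'world_to_cam': array([[-1.33742257e-02, -9.99838818e-01,  1.19777869e-02,
         9.86759790e-04],
       [ 9.83389303e-01, -1.09837503e-02,  1.81176257e-01,
        -5.60871734e-01],
       [-1.81015494e-01,  1.42019197e-02,  9.83377698e-01,
        -1.28516140e+00],
       [ 0.00000000e+00,  0.00000000e+00,  0.00000000e+00,
         1.00000000e+00]])}
wrist {'fov_y': 69.29851830775056, 'cx': 251.41766204320743, 'cy': 193.23830918379576, 'hand_eye': array([[ 2.33983249e-04,  9.59052137e-01,  2.83229488e-01,
         7.70683146e-02],
       [ 9.99999357e-01,  8.99068865e-05, -1.13056198e-03,
        -1.21182057e-04],
       [-1.10973216e-03,  2.83229571e-01, -9.59051500e-01,
        -1.58919563e-01],
       [ 0.00000000e+00,  0.00000000e+00,  0.00000000e+00,
         1.00000000e+00]])}
```

View pics/top0.png

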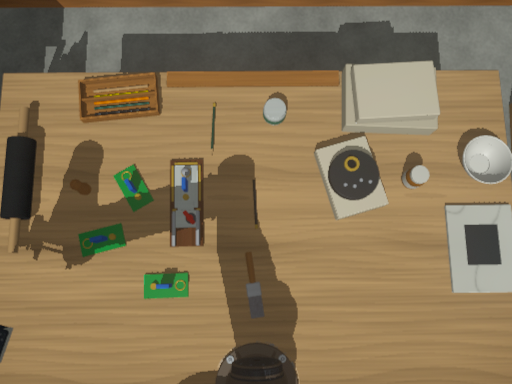

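View pics/side0.png

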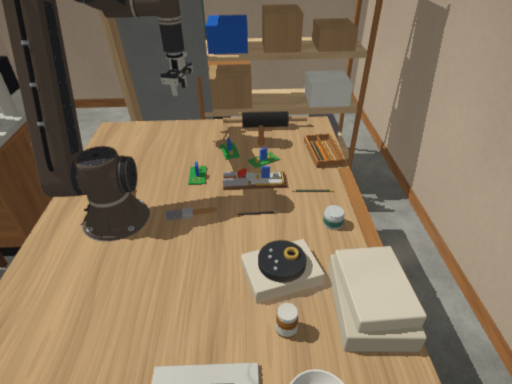

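```bash
cat > h.py <<'E'
import numpy as np, cv2
from plant import r, eyes
from scipy.spatial.transform import Rotation as R
def pose():
    s=r.get_state(); T=np.eye(4); T[:3,:3]=R.from_euler('xyz',s['eef_rot'],degrees=True).as_matrix(); T[:3,3]=s['tcp_pos']; return T
def shot(n,save=None):
    T=pose(); im=eyes.capture(n); m=eyes.camera_model(n)
    C=T@m['hand_eye'] if n=='wrist' else np.linalg.inv(m['world_to_cam'])
    if save: cv2.imwrite('pics/'+save,im[:,:,::-1])
    f=192/np.tan(np.radians(m['fov_y']/2))
    return im,(C,f,m['cx'],m['cy'])
def ray(c,uv,z):
    C,f,cx,cy=c; d=C[:3,:3]@np.array([(uv[0]-cx)/f,-(uv[1]-cy)/f,-1]); o=C[:3,3]
    return o+d*(z-o[2])/d[2]
def proj(c,p):
    C,f,cx,cy=c; q=np.linalg.inv(C)@np.append(p,1); return np.array([cx-f*q[0]/q[2],cy+f*q[1]/q[2]])
def blobs(im,name,amin=8):
    h=cv2.cvtColor(im,cv2.COLOR_RGB2HSV)
    k={'red':[((0,140,50),(8,255,255)),((172,140,50),(180,255,255))],'blue':[((105,130,50),(128,255,255))],'yellow':[((18,120,90),(32,255,255))]}[name]
    m=sum(cv2.inRange(h,np.array(a),np.array(b)) for a,b in k)
    n,l,s,c=cv2.connectedComponentsWithStats(m)
    return [(s[i,4],c[i].round(1),s[i,:4],l==i) for i in range(1,n) if s[i,4]>=amin]
E
python3 - <<'E'
from h import *
im,c=shot('top')
for n,z in (('red',.07),('blue',.07),('yellow',.09)):
    for b in blobs(im,n):
        if b[1][1]<300: print(n,b[0],b[1],b[2],ray(c,b[1],z).round(3))
for uv,z in (((173,160),.02),((201,160),.02),((173,245),.01),((201,245),.01),((186,173),.03)): print(uv,ray(c,uv,z).round(3))
cv2.imwrite('pics/c.png',cv2.resize(im[100:290,100:410,::-1],None,fx=2.5,fy=2.5,interpolation=cv2.INTER_CUBIC))
E
```

```text
red 71 [188.8 217.2] [183 211  12  13] [0.474 0.189 0.07 ]
blue 68 [130.2 185.3] [125 179  12  13] [0.57  0.361 0.07 ]
blue 54 [183.8 183.9] [182 178   5  13] [0.572 0.205 0.07 ]
blue 77 [ 97.9 238.7] [ 90 236  17   7] [0.416 0.447 0.07 ]
blue 48 [162.4 285.6] [156 284  13   4] [0.283 0.261 0.07 ]
yellow 167 [120.7  93.5] [93 90 56  8] [0.844 0.394 0.09 ]
yellow 10 [128.3  99.6] [126  99   6   2] [0.825 0.371 0.09 ]
yellow 9 [109.1 101.6] [107 101   6   2] [0.819 0.427 0.09 ]
yellow 11 [118.3 100.5] [116 100   6   2] [0.822 0.4   0.09 ]
yellow 9 [ 98.4 102.6] [ 96 102   6   2] [0.816 0.459 0.09 ]
yellow 19 [213.8 104. ] [212 102   5   5] [0.809 0.117 0.09 ]
yellow 11 [ 85.5 143.2] [ 83 142   6   4] [0.692 0.49  0.09 ]
yellow 12 [ 95.6 143.8] [ 93 142   7   5] [0.69 0.46 0.09]
yellow 141 [351.3 163.1] [344 156  16  16] [ 0.624 -0.283  0.09 ]
yellow 243 [185.9 174.9] [171 161  30  40] [0.594 0.197 0.09 ]
yellow 24 [126.4 174.2] [122 171  10   9] [0.598 0.368 0.09 ]
yellow 26 [137.2 195.8] [134 193   7   6] [0.535 0.335 0.09 ]
yellow 23 [185.2 196.4] [183 194   5   6] [0.532 0.198 0.09 
[... 1682 characters left out ...]
.6 234.4] [129 233   7   4] [0.425 0.346 0.09 ]
yellow 12 [253.7 233.5] [251 232   6   5] [0.424 0.004 0.09 ]
yellow 20 [111.6 236.4] [109 234   6   5] [0.42  0.402 0.09 ]
yellow 9 [256.4 253.1] [254 252   6   3] [ 0.369 -0.003  0.09 ]
yellow 18 [222.6 266.1] [220 263   7   8] [0.334 0.091 0.09 ]
yellow 13 [170.1 269.1] [167 268   7   4] [0.328 0.237 0.09 ]
yellow 27 [152.9 285.7] [151 283   5   7] [0.283 0.283 0.09 ]
yellow 18 [228.9 287.8] [225 285   8   6] [0.275 0.074 0.09 ]
yellow 13 [179.2 288.8] [176 287   8   4] [0.274 0.21  0.09 ]
(173, 160) [0.657 0.247 0.02 ]
(201, 160) [0.656 0.161 0.02 ]
(173, 245) [0.399 0.243 0.01 ]
(201, 245) [0.398 0.16  0.01 ]
(186, 173) [0.613 0.205 0.03 ]
```

View pics/c.png

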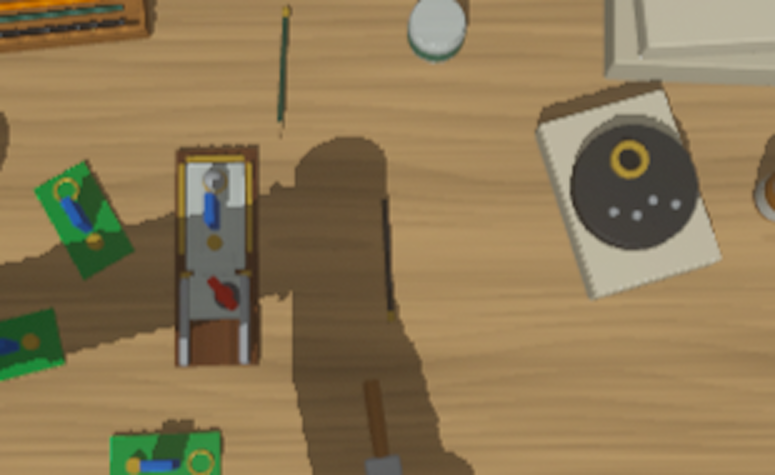

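step_arm(
  plan=[
    [0.04, 0.03, 0, 0, 87],
    [0.12, 0.1, 0, 0, 87],
    [0.24, 0.19, 0, 0, 87],
    [0.36, 0.29, 0, 0, 87],
    [0.48, 0.39, 0, 0, 87],
    [0.6, 0.49, 0, 0, 87],
    [0.71, 0.58, 0, 0, 87],
    [0.78, 0.63, 0, 0, 87],
    [0.83, 0.67, 0, 0, 87],
    [0.85, 0.69, 0, 0, 87],
  ],
)

```text
time_s: 1.03
tcp_pos: [0.3445, 0.422, 0.2268]
eef_rot: [-180.0, -0.0, -16.2]
contact_force: [0.0, 1.4, -0.7]
gripper_width: 0.087
gripper_force: 0.0
```

step_arm(
  plan=[
    [0.04, 0.03, 0, -0.05, 87],
    [0.12, 0.1, 0, -0.12, 87],
    [0.24, 0.19, 0, -0.2, 87],
    [0.36, 0.29, 0, -0.28, 87],
    [0.48, 0.39, 0, -0.36, 87],
    [0.6, 0.49, 0, -0.44, 87],
    [0.71, 0.58, 0, -0.52, 87],
    [0.78, 0.63, 0, -0.6, 87],
    [0.83, 0.67, 0, -0.68, 87],
    [0.85, 0.69, 0, -0.74, 87],
    [0.85, 0.69, 0, -0.77, 87],
    [0.85, 0.69, 0, -0.77, 87],
  ],
)

```text
time_s: 2.03
tcp_pos: [0.5001, 0.1992, 0.2263]
eef_rot: [-180.0, 0.0, 30.2]
contact_force: [-0.6, 0.5, 0.2]
gripper_width: 0.0869
gripper_force: 0.0
```

```bash
python3 - <<'E'
from h import *
print(r.get_state()['joints'].round(1),pose().round(3))
im,c=shot('wrist','w1.png')
for n,z in (('red',.073),('blue',.075)):
    for b in blobs(im,n,40): print(n,b[0],b[1],b[2],ray(c,b[1],z).round(4))
E
```

```text
[ 42.6   7.7 -16.6  -0.  -65.7  77.6] [[ 0.865  0.502 -0.     0.5  ]
 [ 0.502 -0.865 -0.     0.199]
 [-0.    -0.    -1.     0.226]
 [ 0.     0.     0.     1.   ]]
red 339 [246.9 200.3] [240 182  14  37] [0.4767 0.1912 0.073 ]
blue 915 [153.3  42.5] [140  20  28  45] [0.5743 0.3556 0.075 ]
blue 192 [277.5 124.4] [269 115  20  21] [0.569 0.206 0.075]
blue 814 [ 32.9 127.5] [  3 120  62  18] [0.4325 0.4343 0.075 ]
```

View pics/w1.png

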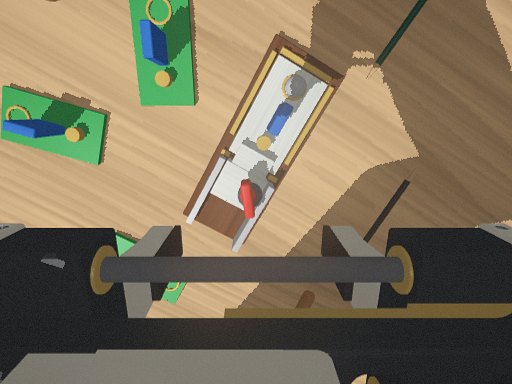

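```bash
cat >> h.py <<'E'
def footprint(c,mask,z):
    P=np.array([ray(c,(u,v),z)[:2] for v,u in zip(*np.nonzero(mask))],np.float32)
    rc=cv2.minAreaRect(P*1000); b=cv2.boxPoints(rc); e=max((b[1]-b[0],b[2]-b[1]),key=np.linalg.norm)
    a=np.degrees(np.arctan2(e[1],e[0])); a=(a+90)%180-90
    return np.round(rc[0],1),np.round(rc[1],1),round(float(a),1)
E
python3 - <<'E'
from h import *
im,c=shot('wrist')
for n,z in (('red',.073),('blue',.075),('yellow',.031)):
    for b in blobs(im,n,40):
        if 200<b[1][0]<345 and b[1][1]<225: print(n,b[0],b[1],b[2],footprint(c,b[3],z))
h=cv2.cvtColor(im,cv2.COLOR_RGB2HSV)
for uv in ((282,118),(245,195),(275,36),(343,78)): print(uv,ray(c,uv,.019).round(3))
E
```

```text
red 356 [247.4 199.6] [241 180  15  39] (array([478.1, 191. ]), array([47. , 16.5]), 29.5)
blue 194 [277.8 124.2] [269 115  20  20] (array([570.4, 206.2]), array([24.8, 10.2]), 0.5)
yellow 379 [304.3  63.7] [280  47  52  36] (array([643.5, 208.6]), array([ 7.8, 67.7]), -88.9)
yellow 484 [253.4  91. ] [230  50  47  85] (array([584.2, 246.9]), array([107.2,   6.4]), 1.0)
yellow 45 [285.3  85.9] [282  75  11  23] (array([612.7, 216.3]), array([25.1,  9.1]), 20.8)
yellow 280 [317.9 109.6] [298  86  36  57] (array([602.3, 168.6]), array([73.5,  7.5]), 0.7)
yellow 95 [292.  153.2] [285 140  16  25] (array([549.1, 167.1]), array([33.5,  6.3]), 1.0)
(282, 118) [0.579 0.2   0.019]
(245, 195) [0.466 0.19  0.019]
(275, 36) [0.654 0.256 0.019]
(343, 78) [0.656 0.16  0.019]
```

step_arm(
  plan=[
    [-0.02, 0, 0.04, 0, 60],
    [-0.05, -0.01, 0.12, 0, 60],
    [-0.08, -0.02, 0.22, 0, 60],
    [-0.1, -0.02, 0.32, 0, 60],
    [-0.1, -0.02, 0.39, 0, 60],
    [-0.1, -0.02, 0.424, 0, 60],
    [-0.1, -0.02, 0.424, 0, 60],
  ],
)

```text
time_s: 2.72
tcp_pos: [0.4747, 0.1909, 0.1189]
eef_rot: [180.0, 0.2, 30.1]
contact_force: [-0.3, 0.6, -0.6]
gripper_width: 0.06
gripper_force: 0.0
```

```bash
python3 - <<'E'
from h import *
im,c=shot('wrist','w2.png')
print(pose()[:3,3])
for b in blobs(im,'red',40):
    if b[0]<300: continue
    P=np.argwhere(b[3])[:,::-1].astype(np.float32); print(b[0],b[1],b[2],cv2.minAreaRect(P),footprint(c,b[3],.073))
    Q=np.array([ray(c,p,.073)[:2] for p in P]); w,v=np.linalg.eigh(np.cov(Q.T)); print(Q.mean(0),np.degrees(np.arctan2(v[1,1],v[0,1])))
for z in (.046,.073): print(proj(c,[.4765,.191,z]))
E
```

```text
[0.47556834 0.19136358 0.12030836]
645 [252.  213.1] [241 188  21  49] ((251.20401000976562, 212.3720245361328), (47.31520462036133, 15.831363677978516), 79.69515228271484) (array([475. , 190.5]), array([39.5, 12.3]), 40.3)
[0.47493646 0.18993462] -141.49790024625403
[251.74579464 200.32411298]
[251.81034392 211.0469604 ]
```

View pics/w2.png

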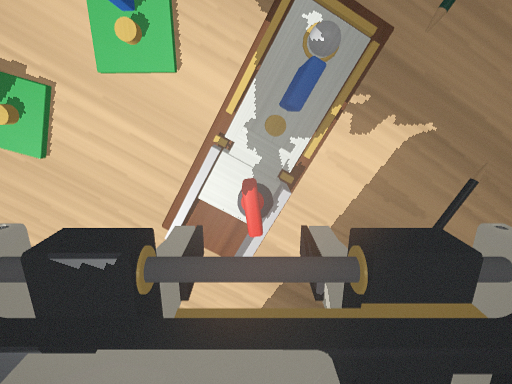

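step_arm(
  plan=[
    [0, 0, 0.04, -0.08, 50],
    [0, 0, 0.12, -0.157, 50],
    [0, 0, 0.2, -0.157, 50],
    [0, 0, 0.26, -0.157, 50],
    [0, 0, 0.28, -0.157, 50],
    [0, 0, 0.28, -0.157, 50],
    [0, 0, 0.28, -0.157, 0],
    [0, 0, 0.28, -0.157, 0],
    [0, 0, 0.28, -0.157, 0],
    [0, 0, 0.28, -0.157, 0],
    [0, 0, 0.28, -0.157, 0],
    [0, 0, 0.28, -0.157, 0],
  ],
  newtons=35,
)

```text
time_s: 3.77
tcp_pos: [0.4758, 0.1912, 0.0509]
eef_rot: [-180.0, -0.0, 39.5]
contact_force: [-1.5, 0.7, 0.4]
gripper_width: 0.0157
gripper_force: 0.0
```

step_arm(
  plan=[
    [0, 0, 0, 0, 0],
    [0, 0, 0, 0, 0],
    [0, 0, 0, 0, 0],
    [0, 0, 0, 0, 0],
  ],
)

```text
time_s: 4.1
tcp_pos: [0.4755, 0.1913, 0.0508]
eef_rot: [-180.0, -0.0, 39.5]
contact_force: [-4.1, 2.5, 5.9]
gripper_width: 0.0118
gripper_force: 34.9
```

step_arm(
  plan=[
    [0, 0, 0, 0.04, 0],
    [0, 0, 0, 0.1, 0],
    [0, 0, 0, 0.16, 0],
    [0, 0, 0, 0.22, 0],
    [0, 0, 0, 0.28, 0],
    [0, 0, 0, 0.34, 0],
    [0, 0, 0, 0.4, 0],
    [0, 0, 0, 0.46, 0],
    [0, 0, 0, 0.52, 0],
    [0, 0, 0, 0.58, 0],
    [0, 0, 0, 0.64, 0],
    [0, 0, 0, 0.7, 0],
  ],
)

```text
time_s: 5.1
tcp_pos: [0.4758, 0.1908, 0.0508]
eef_rot: [180.0, -0.0, -2.6]
contact_force: [-1.6, -1.1, 4.6]
gripper_width: 0.0119
gripper_force: 34.9
```

```bash
python3 - <<'E'
from h import *
s=r.get_state(); print(s['moment'],s['contact_force'],s['eef_rot'],s['joints'].round(1))
E
```

```text
[-0.53009937  0.41203148  0.09214013] [-1.56158626 -1.1250492   4.63046398] [ 1.79969291e+02 -9.71195798e-03 -2.61084517e+00] [ 43.8  16.3 -32.3   0.  -41.5  43.5]
```

step_arm(
  plan=[
    [0, 0, 0, 0.06, 0],
    [0, 0, 0, 0.12, 0],
    [0, 0, 0, 0.18, 0],
    [0, 0, 0, 0.24, 0],
    [0, 0, 0, 0.3, 0],
    [0, 0, 0, 0.36, 0],
    [0, 0, 0, 0.42, 0],
    [0, 0, 0, 0.48, 0],
    [0, 0, 0, 0.54, 0],
    [0, 0, 0, 0.58, 0],
    [0, 0, 0, 0.62, 0],
    [0, 0, 0, 0.62, 0],
  ],
)

```text
time_s: 6.1
tcp_pos: [0.4757, 0.1906, 0.0508]
eef_rot: [180.0, -0.0, -39.7]
contact_force: [-2.1, -2.5, 5.7]
gripper_width: 0.0117
gripper_force: 35.1
```

```bash
python3 - <<'E'
from h import *
s=r.get_state(); print(s['moment'],s['contact_force'],s['eef_rot'],s['joints'].round(1))
E
```

```text
[-0.74419321  0.52298129  0.31205891] [-2.09249907 -2.49409083  5.74838335] [ 1.79965541e+02 -3.02538309e-02 -3.97316528e+01] [ 43.8  16.3 -32.3   0.1 -41.5   6.4]
```

step_arm(
  plan=[
    [-0.012, 0.01, 0, 0, 0],
    [-0.027, 0.023, 0, 0, 0],
    [-0.042, 0.036, 0, 0, 0],
    [-0.057, 0.049, 0, 0, 0],
    [-0.072, 0.062, 0, 0, 0],
    [-0.087, 0.075, 0, 0, 0],
    [-0.102, 0.088, 0, 0, 0],
    [-0.117, 0.101, 0, 0, 0],
    [-0.132, 0.114, 0, 0, 0],
    [-0.147, 0.126, 0, 0, 0],
    [-0.157, 0.135, 0, 0, 0],
    [-0.157, 0.135, 0, 0, 0],
  ],
)

```text
time_s: 7.1
tcp_pos: [0.425, 0.1901, 0.0509]
eef_rot: [-179.9, -0.1, -39.6]
contact_force: [12.7, -7.6, -2.1]
gripper_width: 0.0118
gripper_force: 35.0
```

step_arm(
  plan=[
    [0, 0, 0, 0, 50],
    [0, 0, 0, 0, 50],
    [0, 0, 0, 0, 50],
    [0, 0, 0, 0, 50],
    [0, 0, -0.04, 0, 50],
    [0, 0, -0.12, 0, 50],
    [0, 0, -0.22, 0, 50],
    [0, 0, -0.32, 0, 50],
    [0, 0, -0.38, 0, 50],
    [0, 0, -0.4, 0, 50],
  ],
)

```text
time_s: 7.93
tcp_pos: [0.4248, 0.1912, 0.1531]
eef_rot: [-179.8, -0.0, -39.6]
contact_force: [-0.3, -0.1, 0.6]
gripper_width: 0.0501
gripper_force: 0.0
```

step_arm(
  plan=[
    [0.02, -0.02, 0, -0.06, 50],
    [0.06, -0.06, 0, -0.14, 50],
    [0.12, -0.125, 0, -0.22, 50],
    [0.18, -0.187, 0, -0.3, 50],
    [0.24, -0.25, 0, -0.38, 50],
    [0.3, -0.31, 0, -0.46, 50],
    [0.36, -0.374, 0, -0.54, 50],
    [0.4, -0.416, 0, -0.61, 50],
    [0.42, -0.437, 0, -0.66, 50],
    [0.42, -0.437, 0, -0.68, 50],
    [0.42, -0.437, 0, -0.68, 50],
  ],
)

```text
time_s: 8.85
tcp_pos: [0.5739, 0.207, 0.1493]
eef_rot: [180.0, 0.1, 1.1]
contact_force: [0.4, 0.9, 0.4]
gripper_width: 0.0498
gripper_force: 0.0
```

```bash
python3 - <<'E'
from h import *
im,c=shot('wrist','w3.png')
print(pose().round(4))
for b in blobs(im,'blue',40)+blobs(im,'yellow',60):
    print(b[0],b[1],b[2],footprint(c,b[3],.075))
print(proj(c,[.576,.2067,.075]))
it,ct=shot('top','t3.png')
for b in blobs(it,'red',10): print('knob',b[1],ray(ct,b[1],.073))
E
```

```text
[[ 9.998e-01  1.820e-02 -1.500e-03  5.736e-01]
 [ 1.820e-02 -9.998e-01 -6.000e-04  2.070e-01]
 [-1.500e-03  6.000e-04 -1.000e+00  1.497e-01]
 [ 0.000e+00  0.000e+00  0.000e+00  1.000e+00]]
1520 [ 88.8 187.1] [ 60 165  58  47] (array([585.6, 348. ]), array([32.8, 38.9]), -59.4)
72 [ 47.9 306.7] [ 44 298   8  20] (array([459.2, 406.8]), array([22.5,  3.7]), 1.1)
83 [224.7 115. ] [217 112  19   7] (array([647.4, 228.6]), array([ 4.7, 14.6]), -88.9)
252 [ 80.  146.3] [ 66 132  30  30] (array([619.4, 350. ]), array([22.8, 23.7]), -64.6)
263 [121.3 207.1] [112 199  20  18] (array([567.1, 322.1]), array([13.3, 18.7]), -45.7)
390 [159.8 269.7] [154 246  16  48] (array([503.8, 291.3]), array([13.8, 52.1]), -5.5)
372 [343.2 270.4] [333 246  17  48] (array([506.9, 119.1]), array([52.2, 14.3]), 9.5)
1967 [389.6 311. ] [302 304 166  14] (array([461.8,  70.2]), array([ 15.6, 167.3]), -89.0)
308 [174.7 313. ] [156 308  42  10] (array([455.7, 279.6]), array([10.8, 41.8]), -89.0)
[251.34772799 199.65666369]
knob [188.8 234.2] [0.42521758 0.18840837 0.073     ]
```

View pics/w3.png

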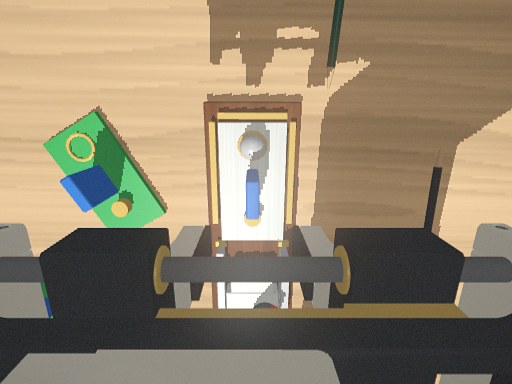

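```bash
python3 - <<'E'
from h import *
im,c=shot('wrist')
for uv in ((253,122),(253,240),(219,180),(287,180)): print('tray edge',uv,ray(c,uv,.02).round(4))
h=cv2.cvtColor(im,cv2.COLOR_RGB2HSV); m=cv2.inRange(h,(100,90,40),(130,255,255))[:, 235:272]
ys,xs=np.nonzero(m[150:240]); print('blue rows',ys.min()+150,ys.max()+150,'cols',xs.min()+235,xs.max()+235)
print('back edge top z.075',ray(c,(252,ys.max()+150),.075),'front base z.02',ray(c,(252,ys.min()+150),.02))
for x in (-.018,.018):
  for z in (.02,.075): print(x,z,proj(c,[.576+x,.2067,z]).round(1))
print('ball',ray(c,(253,145),.0325))
E
```

```text
tray edge (253, 122) [0.64   0.2063 0.02  ]
tray edge (253, 240) [0.5095 0.2037 0.02  ]
tray edge (219, 180) [0.5793 0.2414 0.02  ]
tray edge (287, 180) [0.5806 0.1687 0.02  ]
blue rows 182 217 cols 246 258
back edge top z.075 [0.55911198 0.20592695 0.075     ] front base z.02 [0.57769323 0.20610761 0.02      ]
-0.018 0.02 [251.1 199.5]
-0.018 0.075 [251.1 218.1]
0.018 0.02 [251.7 167. ]
0.018 0.075 [251.9 179.3]
ball [0.61850842 0.20593544 0.0325    ]
```

step_arm(
  plan=[
    [0.008, 0.005, 0.04, 0, 50],
    [0.008, 0.005, 0.12, 0, 50],
    [0.008, 0.005, 0.22, 0, 50],
    [0.008, 0.005, 0.32, 0, 50],
    [0.008, 0.005, 0.4, 0, 50],
    [0.008, 0.005, 0.435, 0, 50],
    [0.008, 0.005, 0.447, 0, 50],
    [0.008, 0.005, 0.447, 0, 20],
    [0.008, 0.005, 0.447, 0, 10],
    [0.008, 0.005, 0.447, 0, 0],
    [0.008, 0.005, 0.447, 0, 0],
    [0.008, 0.005, 0.447, 0, 0],
  ],
  newtons=35,
)

```text
time_s: 10.0
tcp_pos: [0.577, 0.2063, 0.0398]
eef_rot: [-179.9, -0.1, 1.1]
contact_force: [0.3, -0.0, 0.3]
gripper_width: 0.022
gripper_force: 0.0
```

step_arm(
  plan=[
    [0, 0, 0, 0, 0],
    [0, 0, 0, 0, 0],
    [0, 0, 0, 0, 0],
    [0, 0, 0, 0, 0],
    [0, 0, 0, 0, 0],
  ],
)

```text
time_s: 10.42
tcp_pos: [0.5767, 0.2062, 0.0393]
eef_rot: [-180.0, -0.0, 1.1]
contact_force: [-1.6, 1.6, 6.1]
gripper_width: 0.0119
gripper_force: 35.0
```

step_arm(
  plan=[
    [0, 0, -0.004, 0, 0],
    [0, 0, -0.012, 0, 0],
    [0, 0, -0.028, 0, 0],
    [0, 0, -0.052, 0, 0],
    [0, 0, -0.084, 0, 0],
    [0, 0, -0.12, 0, 0],
    [0, 0, -0.156, 0, 0],
    [0, 0, -0.192, 0, 0],
    [0, 0, -0.22, 0, 0],
    [0, 0, -0.24, 0, 0],
    [0, 0, -0.252, 0, 0],
    [0, 0, -0.256, 0, 0],
  ],
)

```text
time_s: 11.42
tcp_pos: [0.5767, 0.2061, 0.1035]
eef_rot: [-180.0, -0.0, 1.1]
contact_force: [-0.3, -0.5, -2.1]
gripper_width: 0.0117
gripper_force: 35.0
```

```bash
python3 - <<'E'
from h import *
s=r.get_state(); print(s['contact_force'],s['moment'])
im,c=shot('wrist','w4.png'); ims,_=shot('side'); cv2.imwrite('pics/s4.png',cv2.resize(ims[120:220,190:320,::-1],None,fx=4,fy=4)); 
cv2.imwrite('pics/both4.png',np.hstack([im[60:300,150:360,::-1],cv2.resize(ims[130:210,210:310,::-1],(300,240))]))
E
```

```text
[-0.29799806 -0.50680265 -2.11277836] [ 0.0040422  -0.02788535  0.03117309]
```

View pics/both4.png

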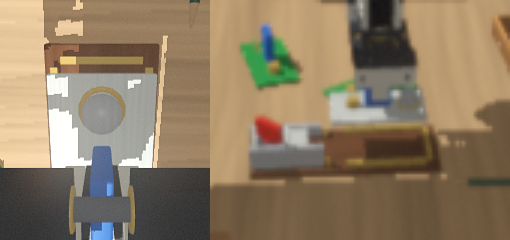

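step_arm(
  plan=[
    [0, 0, -0.004, 0, 0],
    [0, 0, -0.016, 0, 0],
    [0, 0, -0.04, 0, 0],
    [0, 0, -0.076, 0, 0],
    [0, 0, -0.12, 0, 0],
    [0, 0, -0.17, 0, 0],
    [0, 0, -0.22, 0, 0],
    [0, 0, -0.27, 0, 0],
    [0, 0, -0.31, 0, 0],
    [0, 0, -0.342, 0, 0],
    [0, 0, -0.36, 0, 0],
    [0, 0, -0.366, 0, 0],
  ],
)

```text
time_s: 12.52
tcp_pos: [0.5768, 0.2062, 0.1954]
eef_rot: [-180.0, -0.1, 1.1]
contact_force: [-0.1, 0.1, -2.5]
gripper_width: 0.0119
gripper_force: 35.0
```

```bash
python3 - <<'E'
from h import *
for n in ('top','side'):
    im,c=shot(n)
    for b in blobs(im,'yellow',30):
        p=ray(c,b[1],.092)
        if abs(p[0]-.62)<.05 and abs(p[1]+.28)<.05:
            cnt,hi=cv2.findContours(b[3].astype(np.uint8),cv2.RETR_CCOMP,cv2.CHAIN_APPROX_NONE)
            print(n,b[1],p.round(4))
            for k,q in enumerate(cnt):
                if len(q)>=5: e=cv2.fitEllipse(q); print('  hole' if hi[0][k][3]>=0 else '  outer',np.round(e,1) if 0 else e, ray(c,e[0],.092).round(4))
E
```

```text
top [351.4 163.1] [ 0.6239 -0.2826  0.092 ]
  outer ((351.3798522949219, 163.17694091796875), (14.678332328796387, 14.902867317199707), 74.87955474853516) [ 0.6237 -0.2826  0.092 ]
  hole ((351.3865661621094, 163.2608184814453), (8.740118026733398, 9.474291801452637), 119.85289001464844) [ 0.6234 -0.2826  0.092 ]
side [290.9 252.8] [ 0.6213 -0.2894  0.092 ]
  outer ((290.8570556640625, 252.80020141601562), (12.236496925354004, 14.25745964050293), 94.26992797851562) [ 0.6212 -0.2894  0.092 ]
  hole ((290.6418151855469, 252.51588439941406), (5.184981346130371, 7.975301265716553), 102.36172485351562) [ 0.6207 -0.2883  0.092 ]
```

step_arm(
  plan=[
    [0, 0.012, 0, 0, 0],
    [0, 0.04, 0, 0, 0],
    [0, 0.084, 0, 0, 0],
    [0, 0.144, 0, 0, 0],
    [0, 0.22, 0, 0, 0],
    [0, 0.312, 0, 0, 0],
    [0, 0.412, 0, 0, 0],
    [0, 0.512, 0, 0, 0],
    [0, 0.612, 0, 0, 0],
    [0, 0.712, 0, 0, 0],
    [0, 0.812, 0, 0, 0],
    [0, 0.912, 0, 0, 0],
  ],
)

```text
time_s: 13.62
tcp_pos: [0.5803, -0.0246, 0.1943]
eef_rot: [180.0, 0.0, 1.1]
contact_force: [0.6, 0.1, -2.2]
gripper_width: 0.0118
gripper_force: 35.0
```

step_arm(
  plan=[
    [0, 0.1, 0, 0, 0],
    [0, 0.184, 0, 0, 0],
    [0, 0.252, 0, 0, 0],
    [0, 0.304, 0, 0, 0],
    [0, 0.344, 0, 0, 0],
    [0, 0.372, 0, 0, 0],
    [0, 0.392, 0, 0, 0],
    [0, 0.404, 0, 0, 0],
    [0, 0.408, 0, 0, 0],
    [0, 0.408, 0, 0, 0],
    [0, 0.408, 0, 0, 0],
  ],
)

```text
time_s: 14.53
tcp_pos: [0.5831, -0.1234, 0.1943]
eef_rot: [-180.0, -0.0, 1.2]
contact_force: [0.7, 0.5, -3.2]
gripper_width: 0.0123
gripper_force: 35.0
```

```bash
python3 - <<'E'
from h import *
im,c=shot('wrist','w5.png'); print(pose().round(4)); s=r.get_state(); print(s['contact_force'],s['moment'])
for b in blobs(im,'yellow',30):
    if b[1][1]<230: print(b[0],b[1],b[2],ray(c,b[1],.092).round(4))
print(proj(c,[.622,-.285,.092]))
E
```

```text
[[ 9.998e-01  2.040e-02  0.000e+00  5.831e-01]
 [ 2.040e-02 -9.998e-01  1.000e-04 -1.234e-01]
 [ 0.000e+00 -1.000e-04 -1.000e+00  1.943e-01]
 [ 0.000e+00  0.000e+00  0.000e+00  1.000e+00]]
[-0.98476624  0.84075676 -2.36637063] [-0.06890498 -0.00347716  0.00830573]
880 [ 16.2 166.3] [  1 123  31  90] [0.6052 0.1008 0.092 ]
1371 [420.9 153.2] [395 131  52  46] [ 0.6255 -0.2824  0.092 ]
277 [241.5 162.4] [229 147  42  44] [ 0.6133 -0.1137  0.092 ]
38 [ 30.3 228.8] [ 26 226   9   6] [0.5406 0.1006 0.092 ]
[422.93609613 156.96994732]
```

View pics/w5.png

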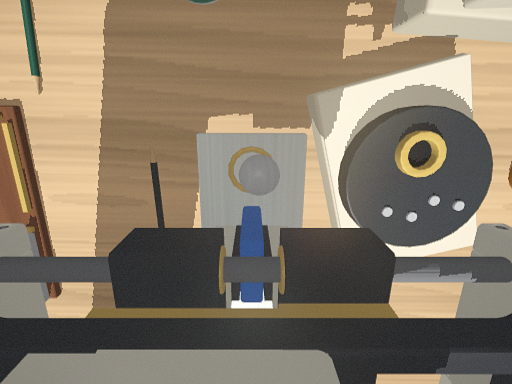

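```bash
python3 - <<'E'
from h import *
im,c=shot('wrist')
b=[b for b in blobs(im,'yellow',100) if 390<b[1][0]<450 and b[1][1]<200][0]
cnt,hi=cv2.findContours(b[3].astype(np.uint8),cv2.RETR_CCOMP,cv2.CHAIN_APPROX_NONE)
for k,q in enumerate(cnt):
    if len(q)>20: e=cv2.fitEllipse(q); print(hi[0][k][3]>=0,e,ray(c,e[0],.092).round(4))
t=pose()[:3,3]
print('tray front-tcp',(ray(c,(251.5,133),.175)-t).round(4),'edges',(ray(c,(197,140),.175)-t).round(4),(ray(c,(306,140),.175)-t).round(4))
print('ball-tcp',(ray(c,(258,173.5),.1875)-t).round(4))
print('expected ring', proj(c,t+[.042,-.001,-.017]), 'ring extents rows147-190 left 229')
E
```

```text
False ((420.4284973144531, 153.2958984375), (44.22028732299805, 51.86576461791992), 65.18668365478516) [ 0.6254 -0.2819  0.092 ]
True ((419.5994567871094, 153.3435821533203), (21.98624610900879, 30.022483825683594), 33.158748626708984) [ 0.6253 -0.2812  0.092 ]
tray front-tcp [ 0.0639  0.001  -0.0193] edges [ 0.0588  0.0354 -0.0193] [ 0.0602 -0.0336 -0.0193]
ball-tcp [ 0.0407 -0.0034 -0.0068]
expected ring [253.92246403 168.02761264] ring extents rows147-190 left 229
```

step_arm(
  plan=[
    [0, 0.012, 0, 0, 0],
    [0, 0.04, 0, 0, 0],
    [-0.002, 0.084, 0, 0, 0],
    [-0.003, 0.144, 0, 0, 0],
    [-0.004, 0.216, 0, 0, 0],
    [-0.005, 0.292, 0, 0, 0],
    [-0.006, 0.368, 0, 0, 0],
    [-0.008, 0.44, 0, 0, 0],
    [-0.01, 0.504, 0, 0, 0],
    [-0.011, 0.556, 0, 0, 0],
    [-0.011, 0.592, 0, 0, 0],
    [-0.011, 0.616, 0, 0, 0],
  ],
)

```text
time_s: 15.63
tcp_pos: [0.5831, -0.2795, 0.1941]
eef_rot: [180.0, 0.0, 1.1]
contact_force: [0.9, -0.6, -3.6]
gripper_width: 0.012
gripper_force: 35.0
```

step_arm(
  plan=[
    [0, 0.014, 0, 0, 0],
    [0, 0.022, 0, 0, 0],
    [0, 0.026, 0, 0, 0],
    [0, 0.026, 0, 0, 0],
    [0, 0.026, 0, 0, 0],
    [0, 0.026, 0, 0, 0],
    [0, 0.026, 0, 0, 0],
    [0, 0.026, 0, 0, 0],
    [0, 0.026, 0, 0, 0],
    [0, 0.026, 0, 0, 0],
    [0, 0.026, 0, 0, 0],
    [0, 0.026, 0, 0, 0],
  ],
)

```text
time_s: 16.63
tcp_pos: [0.5834, -0.2845, 0.1943]
eef_rot: [180.0, -0.0, 1.1]
contact_force: [-0.1, -0.3, -2.8]
gripper_width: 0.012
gripper_force: 35.0
```

```bash
python3 - <<'E'
from h import *
im,c=shot('wrist'); t=pose(); print(t.round(4)); s=r.get_state(); print(s['contact_force'],s['moment'],s['qd'].round(2))
print('pocket',(t[:3,3]+[.041,.0015,0]).round(4)); ims,_=shot('side'); it,_=shot('top')
cv2.imwrite('pics/f.png',np.hstack([im[60:300,130:380,::-1],cv2.resize(ims[190:310,230:350,::-1],(240,240)),cv2.resize(it[110:230,300:420,::-1],(240,240))]))
E
```

```text
[[ 0.9998  0.0197 -0.      0.5834]
 [ 0.0197 -0.9998 -0.     -0.2845]
 [-0.      0.     -1.      0.1943]
 [ 0.      0.      0.      1.    ]]
[-1.16306622  0.38920929 -3.49410722] [ 0.01747719 -0.02261471 -0.00141213] [-0.07  0.04  0.04 -0.09  0.04 -0.06]
pocket [ 0.6244 -0.283   0.1943]
```

View pics/f.png

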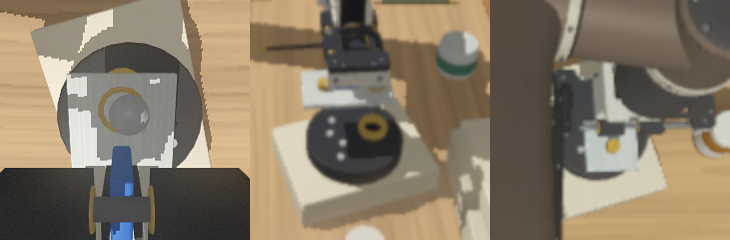

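```bash
python3 -c "
from plant import workorder
print(workorder.close_job())"
```

```text
the job is handed in; nothing more can be done
None
```

I turned the knob to its stop, slid the keeper fully back, and handed the job in with the tray held level and still above the levigator. The ball is in its pocket, measured within about 1 mm of straight above the socket (the cameras disagreed by up to 7 mm in y on where the socket is), and the tray's underside is about 75 mm above the rim.

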